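# Tighten a loudspeaker's wing screws crosswise

### The job

Fasten the loudspeaker to its box evenly: tighten its four wing screws (clockwise) crosswise, always going from a screw to the one opposite, in two passes: in the first give each of them about an eighth of a turn, in the second turn each until you feel it come firmly home. Do not force a screw that is home, or its brass insert tears loose in the wood; keep off the cone, leave the other things on the bench alone, and let go of the screws at the end.

Things in the scene. Friction and masses are not known exactly. Their poses are not given: they have to be found in the camera images.
- speaker_box: plywood box fixed to the bench, 200 x 320 x 90 mm: x -100..100, y -100..220, z 0..90 mm. Origin on the bench under the loudspeaker's centre. On it a flat steel speaker frame, radius 78 mm, top at z 94 mm. Four wing screws on it, 58 mm from the centre, at 45, 135, 225, 315 degrees from the box's x (screws 0, 1, 2, 3): 0 is opposite 2, 1 opposite 3
- cone: the loudspeaker's delicate grey cone in the middle of the frame: radius 40 mm, dust cap up to 105 mm above the bench. Origin: its centre, 95.5 mm above the bench. Not to be touched
- top0 (a point): steel wing screw 0: centre of the top face of its grip bar, on the screw's axis; x along the bar, z up. The bar is 40 mm long, 10 mm thick, 22 mm high, on a round hub 18 mm across, 12 mm high. Clockwise from above tightens, 1 mm down per rad. Starts 1.05 to 1.65 rad from home, differing per screw; where the bar points when home also differs, so it must be felt
- end0 (a point): wing screw 0: the middle of the bar's end edge at the top, 20 mm from the screw's axis along the bar's x
- pad0 (a point): one top corner of the square brass flange, 24 x 24 x 3 mm, of the threaded insert under wing screw 0 (17 mm from the axis, 97 mm above the bench). It sits fast in the wood, but tears loose and turns with the screw if a screw that is home is forced with more than 0.30 N m
- top1 (a point): steel wing screw 1: centre of the top face of its grip bar, on the screw's axis; x along the bar, z up. The bar is 40 mm long, 10 mm thick, 22 mm high, on a round hub 18 mm across, 12 mm high. Like the others turns with about 0.06 N m, stays where it is left, and stops firmly when home: a torque of 0.15 N m or more tells it is home
- end1 (a point): wing screw 1: the middle of the bar's end edge at the top, 20 mm from the screw's axis along the bar's x
- pad1 (a point): one top corner of the square brass flange, 24 x 24 x 3 mm, of the threaded insert under wing screw 1 (17 mm from the axis, 97 mm above the bench). It sits fast in the wood, but tears loose and turns with the screw if a screw that is home is forced with more than 0.30 N m
- top2 (a point): steel wing screw 2: centre of the top face of its grip bar, on the screw's axis; x along the bar, z up. The bar is 40 mm long, 10 mm thick, 22 mm high, on a round hub 18 mm across, 12 mm high. Fully home, this point (like those of the others) is 131 mm above the bench, at the start 1.05 to 1.65 mm higher
- end2 (a point): wing screw 2: the middle of the bar's end edge at the top, 20 mm from the screw's axis along the bar's x
- pad2 (a point): one top corner of the square brass flange, 24 x 24 x 3 mm, of the threaded insert under wing screw 2 (17 mm from the axis, 97 mm above the bench). It sits fast in the wood, but tears loose and turns with the screw if a screw that is home is forced with more than 0.30 N m
- top3 (a point): steel wing screw 3: centre of the top face of its grip bar, on the screw's axis; x along the bar, z up. The bar is 40 mm long, 10 mm thick, 22 mm high, on a round hub 18 mm across, 12 mm high. Behaves as the others
- end3 (a point): wing screw 3: the middle of the bar's end edge at the top, 20 mm from the screw's axis along the bar's x
- pad3 (a point): one top corner of the square brass flange, 24 x 24 x 3 mm, of the threaded insert under wing screw 3 (17 mm from the axis, 97 mm above the bench). It sits fast in the wood, but tears loose and turns with the screw if a screw that is home is forced with more than 0.30 N m
- tape_roll: grey roll of tape, 72 mm across, 19 mm high, lying on the speaker box's free end. Origin: centre of its underside. A bystander.
- screwdriver: screwdriver with a black handle lying on the bench. Origin: centre of its underside. A bystander.
- spare_screw: a spare wing screw standing on the bench, 34 mm high, not part of the job. Origin: centre of its underside. A bystander.
- pliers: pliers lying on the bench, 180 mm long. Origin: centre of its underside. A bystander.
- meter: black hand multimeter, 150 x 78 x 42 mm, on the bench. Origin: centre of its underside. A bystander.
- parts_bin: small yellow open bin, 110 x 100 x 50 mm. Origin: centre of its underside. A bystander.
- magnet: dark steel disc magnet, 72 mm across, 18 mm high, on the bench. Origin: centre of its underside. A bystander.

How it is judged:
On the way, in this order (a step that is already met when the one before it is completed fails the run):
1. first pass: two opposite screws have been turned part of the way (at least 0.4 rad, short of home), the other two not yet (under 0.25 rad) (((distance of each of end0, end2 from where it was at the start of the episode above 0.008 m and z of each of top0, top2 in the frame of speaker_box above 0.1311 m and distance of each of end1, end3 from where it was at the start of the episode below 0.005 m) or (distance of each of end1, end3 from where it was at the start of the episode above 0.008 m and z of each of top1, top3 in the frame of speaker_box above 0.1311 m and distance of each of end0, end2 from where it was at the start of the episode below 0.005 m))), for 0.1 s.
2. first pass done: all four turned at least 0.4 rad, none home yet (distance of each of end0, end1, end2, end3 from where it was at the start of the episode above 0.008 m and z of each of top0, top1, top2, top3 in the frame of speaker_box above 0.1311 m), for 0.1 s.
3. second pass: two opposite screws are home, the other two not yet (((z of each of top0, top2 in the frame of speaker_box below 0.1311 m and z of each of top1, top3 in the frame of speaker_box above 0.1311 m) or (z of each of top1, top3 in the frame of speaker_box below 0.1311 m and z of each of top0, top2 in the frame of speaker_box above 0.1311 m))), for 0.1 s.
4. second pass done: all four screws are home (z of each of top0, top1, top2, top3 in the frame of speaker_box below 0.1311 m), for 0.1 s.
At the end, for the whole second after the job is handed in: all four wing screws are within 0.1 rad of home (bar top no more than 131.1 mm above the bench), nothing touching them (all of step 4 and contact force between the fingers and speaker_box below 0.1 N).
It fails at once if a threaded insert was torn loose (its corner moved more than 2 mm) by overtightening (distance of any of pad0, pad1, pad2, pad3 from where it was at the start of the episode above 0.002 m).
It fails at once if the cone was touched (over 1 N) (contact force between cone and anything else above 1 N).
It fails at once if a bystander was moved more than 25 mm (distance of any of tape_roll, screwdriver, spare_screw, pliers, meter, parts_bin, magnet from where it was at the start of the episode above 0.025 m).
It also fails if it takes over 72 s, if anything falls off the work surface, if the arm or the gripper's body presses on something with over 40 N, if the wrist force passes 120 N, or if a joint passes its speed limit or range.

### The arm

A 6-joint arm with a two-finger parallel gripper is mounted at the origin on the work surface. World frame = base frame: x ahead of the robot, y to its left, z up, the work surface at z = 0. Lengths are in m, angles in rad, forces in N, time in s.
With the tool pointing down it reaches from about 0.275 to 0.975 m from the base axis. Payload 8.4 kg.
Tool frame: the origin (TCP) lies at the very end of the fingers, on their centre line; the grasp point (between the pads) lies 19 mm behind it; z points along the fingers, y is the line along which they close (so a half turn about z gives the same grasp; the last joint's range is limited). The gripper opens to 92 mm and grips with 3 to 60 N. Pads are 20 mm wide; open, the fingers measure 128 mm over their backs; the gripper's body (75 mm by 189 mm) begins 69 mm behind the grasp point.
Start: joints at [1.103, 0.353, 1.633, -0, 1.155, -0.002], TCP at [0.281, 0.558, 0.215] pointing down, gripper open.
Joint ranges: [-2.63, 2.63], [-0.92, 2.1], [0.06, 2.66], [-1.3, 4.44], [0, 2.69], [-3.02, 3.02]. Speed limits (rad/s): [2.22, 2.22, 2.79, 3.14, 3.14, 3.14].

### API

Orientations are given as a rotation vector (axis times angle).
In Python, from bench import env, imaging, ticket gives the robot as it stands.
- The arm moves only by the tool apply_moves, never from a script. Its argument "targets" is a list that holds one entry, the list of rows, each a list of 4 numbers: the shift along the tool's x, y, z as a fraction of full scale, then the turn about the tool's z as a fraction of full scale. A call has 1 to 10 rows; each row shifts and turns the commanded pose from where the row before left it, along the tool's axes as they then stand; what a row does not reach is not made up. Full scale, the value 1, is 0.4 m for a shift and pi rad for a turn. A row lasts 1/12 s, in which the tool goes at most 41.7 mm and 7.16 degrees, less where a joint would pass 70% of its speed; a pose out of reach is approached as far as the arm can. A call with a number of a shift or a turn outside -1 to 1 is refused whole. A call with a gripper value outside its range is refused whole. "jaw" is the closure, from -1 (fully open) to 1 (shut), so that 0 is half open, set as the call begins (left out, the last holds). The fingers move at their own pace and stop on an object; "force" is the grip in N (left out, the last holds). Time passes only in rows, so rows that do not move let the fingers close. It gives the time, the measured TCP pose, the force, the opening and the grip force at its end, in the units of the state.
- env.observe(): the state, without advancing time (a new reading comes with each control period).
- imaging.snapshot(name): name is "scene" or "top"; returns (picture, depth): 384x512x3 uint8, red, green, blue; 384x512 float32, m along the optical axis (not along the pixel's ray), 0 where there is no reading.
- imaging.calibration(name): a dict with "fx", "fy", "cx", "cy" (pixels), "world_to_cam" (4x4, takes a point from world to camera coordinates). Camera axes: x right, y down, z forward; pixel columns grow to the right and rows downward; lengths in m; the calibration is good to about 2 mm. A picture is of the moment at which its call begins. calibration takes no time and is no camera call.
- ticket.sign_off(): hands the job in; it is judged then, once.
The state is a dict: "time_s": time; "qpos": joint angles; "qvel": joint speeds; "joint_efforts": joint torques, N m; "tool_pos": TCP position; "eef_rot": TCP orientation; "force": force on the tool from outside, world axes, zero at the start; "wrist_torque": the same for the moment, N m; "grip_width": finger opening in m; "grip_force": force on a finger pad.
Only numpy, scipy, OpenCV 4.12 (cv2) and the standard library are available. Lean on these libraries where they do the work, as an engineer would, in place of code of your own. Each camera call takes 0.05 s, during which the arm holds its last target. There are 200 camera calls.

## Working session

There is one attempt and no reset: what is moved stays moved. The work goes in short steps, Python scripts to look and compute and a tool call to move; the robot and the scene stay as the last step left them, time stands still between calls to the robot, and variables do not carry over. Pictures are saved under pics/ and viewed, at most 10 in all, crops included, and the job is handed in when it is done.

Besides the shell and the picture viewer there is one more tool, called after "Emit:" in YAML: its name, and indented under it one key for each argument. apply_moves: Moves the arm, as the interface text tells. Its arguments: {"type":"object","properties":{"targets":{"type":"array","items":{"type":"array","items":{"type":"array","items":{"type":"number","minimum":-1,"maximum":1}}}},"jaw":{"type":"number"},"force":{"type":"number"}},"required":["targets"]}

```bash
mkdir -p pics; ls
cat > a.py <<'E'
from bench import env, imaging, ticket
import cv2, numpy as np
print(env.observe())
for n in ("top","scene"):
    p,d=imaging.snapshot(n); cv2.imwrite(f"pics/{n}0.png",p[:,:,::-1]); np.savez(f"{n}0.npz",p=p,d=d)
    print(n,imaging.calibration(n))
E
python3 a.py
```

```text
pics
{'time_s': 0.0, 'qpos': array([ 1.10258290e+00,  3.53682385e-01,  1.63408129e+00,  1.79256129e-05,
        1.15518036e+00, -2.39673569e-03]), 'qvel': array([ 0.00055197, -0.00053401,  0.00062591,  0.00042845,  0.00036815,
       -0.00064014]), 'joint_efforts': array([ 1.84479948e-03, -5.93844080e+01, -3.34218049e+01,  6.97054435e-02,
        2.33487412e-02, -1.68031756e-04]), 'tool_pos': array([0.2805045 , 0.55800009, 0.21386491]), 'eef_rot': array([-7.25040221e-01, -3.05644192e+00,  2.05803080e-03]), 'force': array([0.31369647, 0.22112773, 0.36585521]), 'wrist_torque': array([-0.02646548,  0.02163759,  0.01508151]), 'grip_force': 0.0, 'grip_width': 0.09170859608767165}
top {'fx': 479.1660671996625, 'fy': 479.1660671996625, 'cx': 251.9465664613664, 'cy': 191.5495548771907, 'world_to_cam': array([[ 0.02238425, -0.99964667,  0.01433491,  0.00629395],
       [-0.98166459, -0.024692  , -0.18901041,  0.54605283],
       [ 0.18929759, -0.00984122, -0.98187045,  1.4895232 ],
       [ 0.        ,  0.        ,  0.        ,  1.        ]])}
scene {'fx': 455.6140167566067, 'fy': 455.6140167566067, 'cx': 254.43453262905567, 'cy': 188.25066583880925, 'world_to_cam': array([[ 0.43478767,  0.90052597,  0.0035585 , -0.26136002],
       [ 0.57359226, -0.27388849, -0.77199548, -0.21343169],
       [-0.69422734,  0.33769524, -0.63561806,  1.98207439],
       [ 0.        ,  0.        ,  0.        ,  1.        ]])}
```

View pics/top0.png

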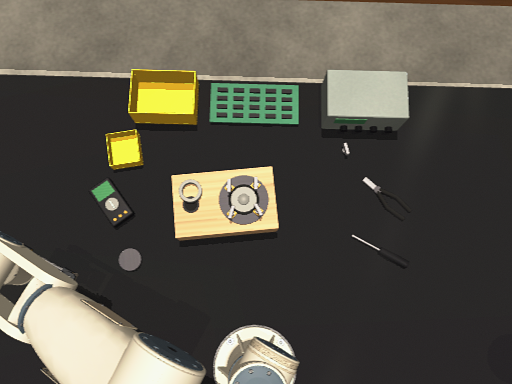

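View pics/scene0.png

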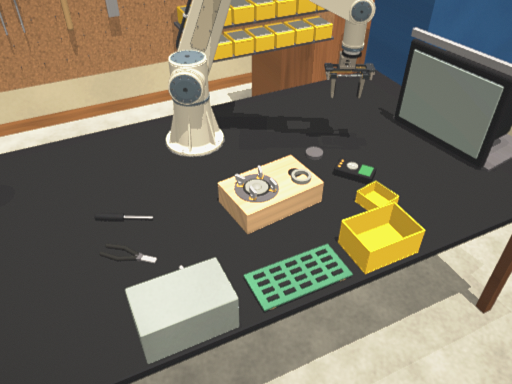

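The top view shows the box at about (225,203), the speaker centred near (244,199) with four bars around it, and the tape roll at (190,190). The scene view shows the same box at (270,190). Next I'll zoom in on both.

```bash
cat > b.py <<'E'
import cv2, numpy as np
a=np.load("top0.npz")['p'][165:240,170:285,::-1]
b=np.load("scene0.npz")['p'][155:230,215:330,::-1]
cv2.imwrite("pics/c1.png",cv2.resize(a[5:60,45:105],None,fx=10,fy=10,interpolation=cv2.INTER_CUBIC))
cv2.imwrite("pics/c2.png",cv2.resize(b[0:55,10:70],None,fx=10,fy=10,interpolation=cv2.INTER_CUBIC))
E
python3 b.py
```

```text
(no output)
```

View pics/c1.png

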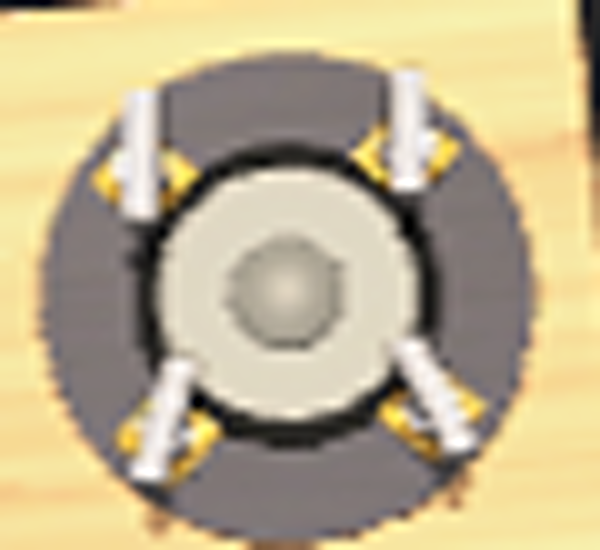

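View pics/c2.png

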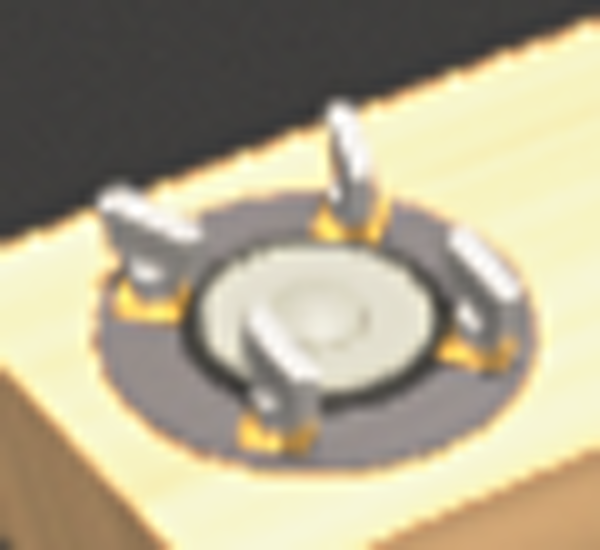

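c1 (top view) shows white bars at about (140,155), (165,420), (435,395) and (407,130), which are screws 0, 1, 2 and 3. The box x axis points up the image and y points left towards the tape. c2 (scene view) shows the same four bars. Now I'll measure box pose and bar angles.

```bash
cat > m.py <<'E'
import cv2, numpy as np
from bench import imaging
def ray(n,uv,z):
    c=imaging.calibration(n);T=c['world_to_cam'];R,t=T[:3,:3],T[:3,3]
    uv=np.atleast_2d(uv).astype(float)
    d=np.c_[(uv[:,0]-c['cx'])/c['fx'],(uv[:,1]-c['cy'])/c['fy'],np.ones(len(uv))]@R
    o=-R.T@t
    return o+d*((z-o[2])/d[:,2])[:,None]
def blobs(p,roi,mn=8):
    x0,y0,x1,y1=roi
    g=p[y0:y1,x0:x1].astype(int); S=6
    g=cv2.resize(p[y0:y1,x0:x1],None,fx=S,fy=S,interpolation=cv2.INTER_CUBIC).astype(int)
    m=((g.min(2)>195)&(g.max(2)-g.min(2)<22)).astype(np.uint8)
    n,l,s,c=cv2.connectedComponentsWithStats(m)
    out=[]
    for i in range(1,n):
        if s[i,4]>mn*S*S:
            ys,xs=np.nonzero(l==i); out.append(np.c_[(xs+.5)/S-.5+x0,(ys+.5)/S-.5+y0])
    return out
if __name__=="__main__":
    for n,roi in (("top",(215,170,275,225)),("scene",(225,155,285,210))):
        p=np.load(n+"0.npz")['p']
        P=[]
        for b in blobs(p,roi):
            w=ray(n,b,0.1322)[:,:2]; (cx,cy),(a,h),an=cv2.minAreaRect((w*1000).astype(np.float32))
            box=cv2.boxPoints(((cx,cy),(a,h),an)); e=max(box[1]-box[0],box[2]-box[1],key=np.linalg.norm)
            print(n,b.mean(0).round(1),"ctr mm",w.mean(0)*1000,"rect",cx,cy,a,h,"ang",np.degrees(np.arctan2(e[1],e[0]))%180)
        # frame: dark grey ring -> ellipse
    p=np.load("top0.npz")['p']; hsv=cv2.cvtColor(p,cv2.COLOR_RGB2HSV)
    wood=((hsv[...,1]>60)&(hsv[...,2]>140)&(hsv[...,0]>8)&(hsv[...,0]<30)).astype(np.uint8); wood[:160]=0;wood[245:]=0;wood[:,:165]=0;wood[:,285:]=0
    cs,_=cv2.findContours(wood,cv2.RETR_CCOMP,cv2.CHAIN_APPROX_NONE)
    for c in sorted(cs,key=cv2.contourArea)[-3:]:
        w=(ray("top",c[:,0],0.092)[:,:2]*1000).astype(np.float32)
        print(cv2.contourArea(c),cv2.minAreaRect(w),cv2.fitEllipse(w) if len(w)>5 else 0)
E
python3 m.py
```

```text
top [255.5 182.6] ctr mm [558.30780136   9.93293987] rect 558.7939453125 9.063517570495605 35.972564697265625 11.20647144317627 ang 1.1552969
top [228.4 185. ] ctr mm [548.82062072  92.49794178] rect 549.1448974609375 93.46470642089844 38.467872619628906 10.893706321716309 ang 0.94526374
top [258.  208.9] ctr mm [477.28333542   0.63389706] rect 477.62115478515625 0.6618938446044922 38.23754119873047 8.722846031188965 ang 29.148777
top [230.9 211.5] ctr mm [467.34408595  82.27511051] rect 467.748291015625 82.33778381347656 8.777294158935547 38.18638610839844 ang 165.42607
scene [259.6 168.6] ctr mm [469.18813469  83.47965152] rect 469.9295654296875 83.50470733642578 8.6745023727417 41.3184700012207 ang 167.8717
scene [239.6 176.1] ctr mm [478.41282823   2.22643715] rect 478.7178955078125 2.8958091735839844 38.51329040527344 11.762316703796387 ang 30.700726
scene [273.1 180.9] ctr mm [551.41196387  93.66203952] rect 551.4617309570312 93.84898376464844 40.46269607543945 9.571006774902344 ang 2.7646492
scene [256.3 185.9] ctr mm [550.97324713  30.7748522 ] rect 550.4061889648438 31.36228370666504 65.078857421875 65.27848815917969 ang 117.8611
612.5 ((521.7819213867188, 208.46511840820312), (109.30290222167969, 75.980224609375), 18.479734420776367) ((523.79345703125, 212.24551391601562), (72.1138687133789, 110.61661529541016), 95.73711395263672)
1960.0 ((512.9049072265625, 46.95113754272461), (161.60887145996094, 156.3239288330078), 1.4724016189575195) ((513.5439453125, 46.12366485595703), (155.17755126953125, 159.6873016357422), 91.98381042480469)
6309.5 ((505.4464111328125, 105.6639404296875), (198.77882385253906, 320.7726135253906), 6.81855583190918) ((505.3236083984375, 105.7197265625), (225.06748962402344, 389.06170654296875), 6.913427829742432)
```

Emit:
apply_moves:
  targets:
    - [[-0.056, -0.037, 0.004, 0], [-0.056, -0.037, 0.004, 0], [-0.056, -0.037, 0.004, 0], [-0.056, -0.037, 0.004, 0], [-0.056, -0.037, 0.004, 0], [-0.056, -0.037, 0.004, 0], [-0.056, -0.037, 0.004, 0], [-0.056, -0.037, 0.004, 0], [-0.056, -0.037, 0.004, 0], [-0.056, -0.037, 0.004, 0]]
  jaw: 0.3
  force: 10

```text
time_s: 0.93
tool_pos: [0.4146, 0.3242, 0.1983]
eef_rot: [-0.725, -3.057, 0.001]
force: [0.7, -0.2, 0.0]
grip_width: 0.032
grip_force: 0.0
```

Emit:
apply_moves:
  targets:
    - [[-0.056, -0.037, 0.004, -0.032], [-0.055, -0.037, 0.004, -0.032], [0, 0, 0, -0.032], [0, 0, 0, -0.032], [0, 0, 0, -0.031]]

```text
time_s: 1.35
tool_pos: [0.4431, 0.2799, 0.1951]
eef_rot: [0.059, -3.14, 0.001]
force: [-0.0, 0.3, -0.9]
grip_width: 0.0324
grip_force: 0.0
```

```bash
cat > h.py <<'E'
import sys, numpy as np
from bench import env
from scipy.spatial.transform import Rotation as Rt
S={0:(549.2,92.3),1:(467.7,82.6),2:(477.4,1.1),3:(558.9,10.8)}
def state():
    o=env.observe(); M=Rt.from_rotvec(o['eef_rot']).as_matrix()
    print("t %.2f tcp %s yaw %.1f tilt %.3f F %s Tz %.3f T %s w %.1f gf %.1f q6 %.2f"%(o['time_s'],(o['tool_pos']*1000).round(1),np.degrees(np.arctan2(M[1,1],M[0,1])),M[2,2],o['force'].round(1),o['wrist_torque'][2],o['wrist_torque'].round(3),o['grip_width']*1000,o['grip_force'],o['qpos'][5]))
    return o,M
def to(xyz,yaw=None):
    o,M=state(); d=M.T@(np.array(xyz)/1000-o['tool_pos'])/0.4
    print("shift frac",d.round(4),"rows>=",np.linalg.norm(d)/0.1, end=" ")
    if yaw is not None:
        print("turn frac %.4f"%(-np.radians(yaw-np.degrees(np.arctan2(M[1,1],M[0,1])))/np.pi),end="")
    print()
if __name__=="__main__":
    a=[float(v) for v in sys.argv[1:]]
    if not a: state()
    else: to((*S[int(a[0])],a[1]),a[2] if len(a)>2 else None)
E
python3 h.py 0 165 91.8
```

```text
t 1.35 tcp [443.1 279.9 195.1] yaw 92.1 tilt -1.000 F [-0.   0.3 -0.9] Tz 0.007 T [0.036 0.084 0.007] w 32.4 gf 0.0 q6 -1.05
shift frac [-0.2475 -0.4785  0.0752] rows>= 5.439103587467505 turn frac 0.0019
```

Emit:
apply_moves:
  targets:
    - [[-0.0275, -0.0532, 0.0084, 0], [-0.0275, -0.0532, 0.0084, 0], [-0.0275, -0.0532, 0.0084, 0], [-0.0275, -0.0532, 0.0084, 0], [-0.0275, -0.0532, 0.0084, 0], [-0.0275, -0.0532, 0.0084, 0], [-0.0275, -0.0532, 0.0084, 0], [-0.0275, -0.0532, 0.0084, 0], [-0.0275, -0.0532, 0.0084, 0], [0, 0, 0, 0]]

```text
time_s: 2.18
tool_pos: [0.5496, 0.0895, 0.1643]
eef_rot: [0.05, -3.141, 0.002]
force: [-0.3, -0.3, 0.5]
grip_width: 0.032
grip_force: 0.0
```

```bash
python3 h.py 0 114.5 91.8
cat > a2.py <<'E'
from bench import imaging
import cv2,sys
n,k,x0,y0=sys.argv[1],sys.argv[2],int(sys.argv[3]),int(sys.argv[4])
p,d=imaging.snapshot(n); cv2.imwrite(f"pics/{k}.png",cv2.resize(p[y0:y0+60,x0:x0+80,::-1],None,fx=9,fy=9,interpolation=cv2.INTER_CUBIC))
E
python3 a2.py scene v1 225 145
```

```text
t 2.18 tcp [549.6  89.5 164.3] yaw 91.8 tilt -1.000 F [-0.3 -0.3  0.5] Tz -0.001 T [ 0.116 -0.037 -0.001] w 32.0 gf 0.0 q6 -1.44
shift frac [0.0007 0.0071 0.1246] rows>= 1.2481575497737492 turn frac 0.0001
```

View pics/v1.png

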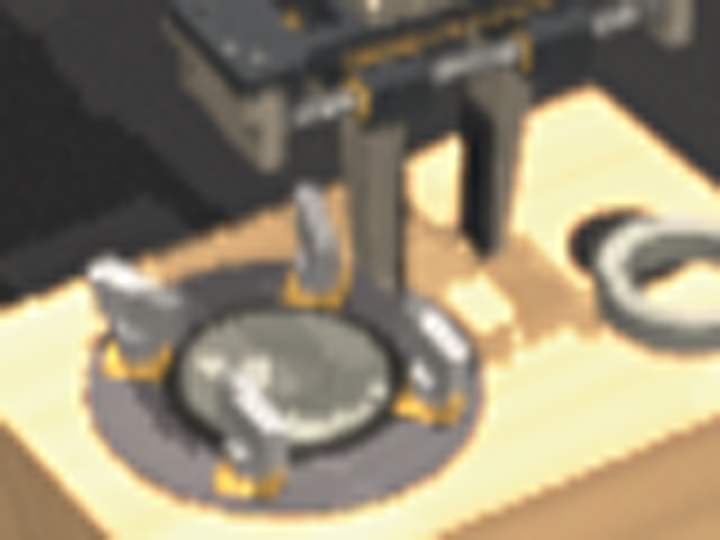

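The picture shows the fingers (tips at (375,285) and (485,250)) hovering either side of and above screw 0, at (435,340). I'll descend now.

Emit:
apply_moves:
  targets:
    - [[0.0007, 0.007, 0.02, 0], [0, 0, 0.035, 0], [0, 0, 0.035, 0], [0, 0, 0.03, 0], [0, 0, 0.0046, 0], [0, 0, 0, 0], [0, 0, 0, 0]]

```text
time_s: 2.82
tool_pos: [0.548, 0.0958, 0.1155]
eef_rot: [0.054, -3.141, -0.0]
force: [0.3, 0.5, -0.3]
grip_width: 0.0322
grip_force: 0.0
```

```bash
python3 h.py 0 114.5 91.8
```

```text
t 2.82 tcp [548.   95.8 115.5] yaw 92.0 tilt -1.000 F [ 0.3  0.5 -0.3] Tz 0.020 T [0.057 0.038 0.02 ] w 32.2 gf 0.0 q6 -1.43
shift frac [-0.0027 -0.0089  0.0025] rows>= 0.09665149011040323 turn frac 0.0009
```

Emit:
apply_moves:
  targets:
    - [[0, 0, 0, 0], [0, 0, 0, 0], [0, 0, 0, 0]]

```text
time_s: 3.07
tool_pos: [0.5484, 0.0954, 0.1159]
eef_rot: [-0.053, 3.14, 0.0]
force: [0.0, 0.4, 0.9]
grip_width: 0.0322
grip_force: 0.0
```

Emit:
apply_moves:
  targets:
    - [[0, 0, 0, 0]]

```text
time_s: 3.15
tool_pos: [0.5483, 0.0953, 0.1158]
eef_rot: [-0.053, 3.14, 0.0]
force: [1.2, -1.0, -0.1]
grip_width: 0.0321
grip_force: 0.0
```

Emit:
apply_moves:
  targets:
    - [[0, 0, 0, 0]]

```text
time_s: 3.23
tool_pos: [0.5482, 0.0953, 0.1156]
eef_rot: [-0.053, 3.141, 0.0]
force: [0.8, -0.2, -0.0]
grip_width: 0.0325
grip_force: 0.0
```

Emit:
apply_moves:
  targets:
    - [[-0.002, -0.0075, 0.003, 0], [0, 0, 0, 0], [0, 0, 0, 0], [0, 0, 0, 0]]

```text
time_s: 3.57
tool_pos: [0.5489, 0.0923, 0.1141]
eef_rot: [0.053, -3.141, 0.0]
force: [-0.6, 1.0, -0.8]
grip_width: 0.0322
grip_force: 0.0
```

Emit:
apply_moves:
  targets:
    - [[0, 0, 0, 0], [0, 0, 0, 0], [0, 0, 0, 0], [0, 0, 0, 0]]
  jaw: 1
  force: 10

```text
time_s: 3.9
tool_pos: [0.549, 0.0928, 0.1142]
eef_rot: [-0.052, 3.141, 0.001]
force: [0.1, 3.4, 0.0]
grip_width: 0.0096
grip_force: 10.0
```

```bash
python3 h.py 0 114.5 91.8
```

```text
t 3.90 tcp [549.   92.8 114.2] yaw 91.9 tilt -1.000 F [0.1 3.4 0. ] Tz -0.051 T [ 0.687  0.113 -0.051] w 9.6 gf 10.0 q6 -1.44
shift frac [-0.0006 -0.0014 -0.0008] rows>= 0.01681232812780566 turn frac 0.0006
```

Emit:
apply_moves:
  targets:
    - [[0, 0, 0.0002, 0.015], [0, 0, 0.0002, 0.03], [0, 0, 0.0002, 0.03], [0, 0, 0.0002, 0.03], [0, 0, 0.0002, 0.03], [0, 0, 0.0002, 0.03], [0, 0, 0.0002, 0.03], [0, 0, 0.0002, 0.025], [0, 0, 0, 0.015], [0, 0, 0, 0.005]]

```text
time_s: 4.73
tool_pos: [0.5489, 0.0929, 0.1134]
eef_rot: [-1.111, -2.938, -0.001]
force: [-0.9, 4.4, -1.4]
grip_width: 0.0098
grip_force: 10.0
```

Emit:
apply_moves:
  targets:
    - [[0, 0, 0, 0], [0, 0, 0, 0]]

```text
time_s: 4.9
tool_pos: [0.5489, 0.0929, 0.1134]
eef_rot: [-1.105, -2.941, -0.001]
force: [-0.7, 5.7, -0.9]
grip_width: 0.0098
grip_force: 10.0
```

```bash
python3 h.py 0 114.5 91.8
```

```text
t 4.90 tcp [548.9  92.9 113.4] yaw 48.8 tilt -1.000 F [-0.7  5.7 -0.9] Tz -0.010 T [ 1.04   0.055 -0.01 ] w 9.8 gf 10.0 q6 -0.69
shift frac [-0.0015 -0.0006 -0.0026] rows>= 0.03069377725445707 turn frac -0.2388
```

Emit:
apply_moves:
  targets:
    - [[0, 0, 0, 0], [0, 0, 0, 0], [0, 0, 0, 0], [0, 0, -0.03, 0], [0, 0, -0.032, 0], [0, 0, -0.03, 0], [-0.0028, -0.0484, 0, 0], [-0.0028, -0.0484, 0, 0], [-0.0028, -0.0484, 0, 0], [-0.0028, -0.0484, 0, 0]]
  jaw: 0.3

```text
time_s: 5.73
tool_pos: [0.501, 0.0305, 0.1514]
eef_rot: [1.106, 2.939, 0.0]
force: [0.2, -0.5, -0.3]
grip_width: 0.032
grip_force: 0.0
```

Emit:
apply_moves:
  targets:
    - [[-0.0028, -0.0484, 0, 0], [-0.0028, -0.0484, 0, 0], [0, 0, 0, -0.0395], [0, 0, 0, -0.0395], [0, 0, 0, -0.0395], [0, 0, 0, -0.0395], [0, 0, 0, -0.0395], [0, 0, 0, -0.0395], [0, 0, 0, -0.0395], [0, 0, 0, -0.0395]]

```text
time_s: 6.57
tool_pos: [0.4777, 0.0005, 0.1513]
eef_rot: [-0.436, 3.11, -0.001]
force: [0.5, -0.4, -0.5]
grip_width: 0.0321
grip_force: 0.0
```

Emit:
apply_moves:
  targets:
    - [[0, 0, 0, -0.0395], [0, 0, 0, -0.0395], [0, 0, 0, 0], [0, 0, 0, 0], [0, 0, 0, 0]]

```text
time_s: 6.98
tool_pos: [0.4775, 0.0006, 0.1508]
eef_rot: [-0.802, 3.037, -0.0]
force: [-0.2, 0.3, -0.3]
grip_width: 0.0321
grip_force: 0.0
```

```bash
python3 h.py 2 114.2 120
```

```text
t 6.98 tcp [477.5   0.6 150.8] yaw 119.6 tilt -1.000 F [-0.2  0.3 -0.3] Tz 0.012 T [0.083 0.061 0.012] w 32.1 gf 0.0 q6 -2.09
shift frac [-0.0003  0.0014  0.0914] rows>= 0.9141167664441986 turn frac -0.0022
```

Emit:
apply_moves:
  targets:
    - [[0, 0.0014, 0.03, 0], [0, 0, 0.03, 0], [0, 0, 0.025, 0], [0, 0, 0.0065, 0], [0, 0, 0, 0], [0, 0, 0, 0], [0, 0, 0, 0]]

```text
time_s: 7.57
tool_pos: [0.4775, 0.0011, 0.1141]
eef_rot: [-0.808, 3.035, -0.0]
force: [0.2, -1.1, 0.8]
grip_width: 0.0323
grip_force: 0.0
```

Emit:
apply_moves:
  targets:
    - [[0, 0, 0, 0], [0, 0, 0, 0], [0, 0, 0, 0], [0, 0, 0, 0]]
  jaw: 1
  force: 10

```text
time_s: 7.9
tool_pos: [0.4769, 0.0015, 0.1138]
eef_rot: [0.808, -3.036, -0.001]
force: [-0.8, 3.2, 3.8]
grip_width: 0.0102
grip_force: 10.0
```

```bash
python3 h.py 2 114.2 120
```

```text
t 7.90 tcp [476.9   1.5 113.8] yaw 119.8 tilt -1.000 F [-0.8  3.2  3.8] Tz -0.054 T [ 0.859  0.063 -0.054] w 10.2 gf 10.0 q6 -2.09
shift frac [-0.0006 -0.0015 -0.0009] rows>= 0.018127270761736668 turn frac -0.0011
```

Good grip on screw 2. Turning it an eighth of a turn.

Emit:
apply_moves:
  targets:
    - [[0, 0, 0.0002, 0.015], [0, 0, 0.0002, 0.03], [0, 0, 0.0002, 0.03], [0, 0, 0.0002, 0.03], [0, 0, 0.0002, 0.03], [0, 0, 0.0002, 0.03], [0, 0, 0.0002, 0.03], [0, 0, 0.0002, 0.025], [0, 0, 0, 0.015], [0, 0, 0, 0.005]]

```text
time_s: 8.73
tool_pos: [0.4769, 0.0018, 0.1132]
eef_rot: [-0.37, -3.119, -0.002]
force: [-1.8, 5.3, 3.8]
grip_width: 0.01
grip_force: 10.0
```

Emit:
apply_moves:
  targets:
    - [[0, 0, 0, 0], [0, 0, 0, 0]]

```text
time_s: 8.9
tool_pos: [0.4769, 0.0017, 0.1132]
eef_rot: [-0.365, -3.12, -0.002]
force: [-1.5, 5.9, 1.9]
grip_width: 0.0098
grip_force: 10.0
```

```bash
python3 h.py; python3 h.py 1 150 76.5
```

```text
t 8.90 tcp [476.9   1.7 113.2] yaw 76.6 tilt -1.000 F [-1.5  5.9  1.9] Tz 0.066 T [1.016 0.315 0.066] w 9.8 gf 10.0 q6 -1.34
t 8.90 tcp [476.9   1.7 113.2] yaw 76.6 tilt -1.000 F [-1.5  5.9  1.9] Tz 0.066 T [1.016 0.315 0.066] w 9.8 gf 10.0 q6 -1.34
shift frac [ 0.0691  0.1914 -0.0919] rows>= 2.2331998726566917 turn frac 0.0008
```

Emit:
apply_moves:
  targets:
    - [[0, 0, 0, 0], [0, 0, 0, 0], [0, 0, 0, 0], [0, 0, -0.03, 0], [0, 0, -0.032, 0], [0, 0, -0.03, 0], [0.0138, 0.0385, 0, 0], [0.0138, 0.0385, 0, 0], [0.0138, 0.0385, 0, 0], [0.0138, 0.0385, 0, 0]]
  jaw: 0.3

```text
time_s: 9.73
tool_pos: [0.4699, 0.0665, 0.15]
eef_rot: [0.366, 3.12, -0.0]
force: [0.3, 0.0, -0.3]
grip_width: 0.0323
grip_force: 0.0
```

Emit:
apply_moves:
  targets:
    - [[0.0138, 0.0385, 0, 0], [0, 0, 0, 0], [0, 0, 0, 0], [0, 0, 0, 0], [0, 0, 0, 0]]

```text
time_s: 10.15
tool_pos: [0.4681, 0.0817, 0.1498]
eef_rot: [0.366, 3.12, -0.0]
force: [0.3, 0.1, 0.9]
grip_width: 0.0325
grip_force: 0.0
```

```bash
sed -i 's/^S=.*/S={0:(549.2,92.9),1:(467.5,83.2),2:(477.2,1.7),3:(558.9,11.4)}/' h.py; python3 h.py 1 114.2 76.5
```

```text
t 10.15 tcp [468.1  81.7 149.8] yaw 76.6 tilt -1.000 F [0.3 0.1 0.9] Tz -0.031 T [ 0.043 -0.003 -0.031] w 32.5 gf 0.0 q6 -1.17
shift frac [0.0024 0.0033 0.089 ] rows>= 0.8904628838144785 turn frac 0.0006
```

Emit:
apply_moves:
  targets:
    - [[0.0024, 0.0033, 0.03, 0], [0, 0, 0.03, 0], [0, 0, 0.023, 0], [0, 0, 0.006, 0], [0, 0, 0, 0], [0, 0, 0, 0], [0, 0, 0, 0]]

```text
time_s: 10.73
tool_pos: [0.4678, 0.0838, 0.1147]
eef_rot: [0.366, 3.12, 0.0]
force: [-0.4, -0.3, -0.4]
grip_width: 0.0324
grip_force: 0.0
```

Emit:
apply_moves:
  targets:
    - [[0, 0, 0, 0], [0, 0, 0, 0], [0, 0, 0, 0], [0, 0, 0, 0]]
  jaw: 1
  force: 10

```text
time_s: 11.07
tool_pos: [0.4674, 0.0837, 0.1144]
eef_rot: [0.365, 3.12, -0.001]
force: [-0.7, -3.0, 2.7]
grip_width: 0.01
grip_force: 10.0
```

```bash
python3 h.py 1 114.2 76.5
```

```text
t 11.07 tcp [467.4  83.7 114.4] yaw 76.7 tilt -1.000 F [-0.7 -3.   2.7] Tz -0.020 T [-0.621 -0.038 -0.02 ] w 10.0 gf 10.0 q6 -1.16
shift frac [-0.0004 -0.0011  0.0006] rows>= 0.01335436042028569 turn frac 0.0009
```

Emit:
apply_moves:
  targets:
    - [[0, 0, 0.0002, 0.015], [0, 0, 0.0002, 0.03], [0, 0, 0.0002, 0.03], [0, 0, 0.0002, 0.03], [0, 0, 0.0002, 0.03], [0, 0, 0.0002, 0.03], [0, 0, 0.0002, 0.03], [0, 0, 0.0002, 0.025], [0, 0, 0, 0.015], [0, 0, 0, 0.005]]

```text
time_s: 11.9
tool_pos: [0.4675, 0.0837, 0.1137]
eef_rot: [1.491, 2.765, -0.0]
force: [0.4, -2.1, 1.0]
grip_width: 0.0101
grip_force: 10.0
```

Emit:
apply_moves:
  targets:
    - [[0, 0, 0, 0], [0, 0, 0, 0]]

```text
time_s: 12.07
tool_pos: [0.4676, 0.0837, 0.1137]
eef_rot: [1.486, 2.767, -0.0]
force: [0.5, -3.1, 2.0]
grip_width: 0.0099
grip_force: 10.0
```

```bash
python3 h.py 3 150 91.5
```

```text
t 12.07 tcp [467.6  83.7 113.7] yaw 33.5 tilt -1.000 F [ 0.5 -3.1  2. ] Tz 0.003 T [-0.613 -0.062  0.003] w 9.9 gf 10.0 q6 -0.41
shift frac [-0.2769  0.0905 -0.0905] rows>= 3.050573584345363 turn frac -0.3221
```

Emit:
apply_moves:
  targets:
    - [[0, 0, 0, 0], [0, 0, 0, 0], [0, 0, 0, 0], [0, 0, -0.03, 0], [0, 0, -0.032, 0], [0, 0, -0.03, 0], [-0.0462, 0.0151, 0, 0], [-0.0462, 0.0151, 0, 0], [-0.0462, 0.0151, 0, 0], [-0.0462, 0.0151, 0, 0]]
  jaw: 0.3

```text
time_s: 12.9
tool_pos: [0.5289, 0.0352, 0.1505]
eef_rot: [1.488, 2.767, 0.001]
force: [-0.3, 0.5, 0.2]
grip_width: 0.0318
grip_force: 0.0
```

Emit:
apply_moves:
  targets:
    - [[-0.0462, 0.0151, 0, 0], [-0.0459, 0.0151, 0, 0], [0, 0, 0, -0.0358], [0, 0, 0, -0.0358], [0, 0, 0, -0.0358], [0, 0, 0, -0.0358], [0, 0, 0, -0.0358], [0, 0, 0, -0.0358], [0, 0, 0, -0.0358], [0, 0, 0, -0.0358]]

```text
time_s: 13.73
tool_pos: [0.5586, 0.0116, 0.1502]
eef_rot: [-0.128, -3.139, -0.0]
force: [0.2, 0.1, -0.5]
grip_width: 0.0322
grip_force: 0.0
```

Emit:
apply_moves:
  targets:
    - [[0, 0, 0, -0.0357], [0, 0, 0, 0], [0, 0, 0, 0], [0, 0, 0, 0]]

```text
time_s: 14.07
tool_pos: [0.5586, 0.0115, 0.1503]
eef_rot: [0.033, -3.141, -0.0]
force: [-0.9, 0.0, 0.1]
grip_width: 0.0324
grip_force: 0.0
```

```bash
python3 h.py 3 114.2 91.5
```

```text
t 14.07 tcp [558.6  11.5 150.3] yaw 91.2 tilt -1.000 F [-0.9  0.   0.1] Tz 0.022 T [ 0.044 -0.022  0.022] w 32.4 gf 0.0 q6 -1.57
shift frac [-0.0007 -0.0003  0.0903] rows>= 0.9029411014038665 turn frac -0.0016
```

Emit:
apply_moves:
  targets:
    - [[0, 0, 0.03, 0], [0, 0, 0.03, 0], [0, 0, 0.024, 0], [0, 0, 0.006, 0], [0, 0, 0, 0], [0, 0, 0, 0], [0, 0, 0, 0]]

```text
time_s: 14.65
tool_pos: [0.5589, 0.0114, 0.1146]
eef_rot: [-0.038, 3.141, 0.0]
force: [0.0, -0.2, -0.1]
grip_width: 0.0323
grip_force: 0.0
```

Emit:
apply_moves:
  targets:
    - [[0, 0, 0, 0], [0, 0, 0, 0], [0, 0, 0, 0], [0, 0, 0, 0]]
  jaw: 1
  force: 10

```text
time_s: 14.98
tool_pos: [0.5589, 0.0116, 0.1147]
eef_rot: [-0.039, 3.141, 0.0]
force: [0.8, 1.4, 1.0]
grip_width: 0.01
grip_force: 10.0
```

```bash
python3 h.py 3 114.2 91.5
```

```text
t 14.98 tcp [558.9  11.6 114.7] yaw 91.4 tilt -1.000 F [0.8 1.4 1. ] Tz 0.067 T [0.263 0.01  0.067] w 10.0 gf 10.0 q6 -1.58
shift frac [-0.0001 -0.0004  0.0012] rows>= 0.01302911755042751 turn frac -0.0005
```

Emit:
apply_moves:
  targets:
    - [[0, 0, 0.0002, 0.015], [0, 0, 0.0002, 0.03], [0, 0, 0.0002, 0.03], [0, 0, 0.0002, 0.03], [0, 0, 0.0002, 0.03], [0, 0, 0.0002, 0.03], [0, 0, 0.0002, 0.03], [0, 0, 0.0002, 0.025], [0, 0, 0, 0.015], [0, 0, 0, 0.005]]

```text
time_s: 15.82
tool_pos: [0.5588, 0.0115, 0.1139]
eef_rot: [1.124, 2.933, 0.0]
force: [-0.1, 0.2, 0.3]
grip_width: 0.0098
grip_force: 10.0
```

Emit:
apply_moves:
  targets:
    - [[0, 0, 0, 0], [0, 0, 0, 0]]

```text
time_s: 15.98
tool_pos: [0.5588, 0.0115, 0.1139]
eef_rot: [1.118, 2.936, 0.0]
force: [0.1, 0.1, 2.2]
grip_width: 0.0102
grip_force: 10.0
```

```bash
python3 h.py 0 150 48.8
```

```text
t 15.98 tcp [558.8  11.5 113.9] yaw 48.3 tilt -1.000 F [0.1 0.1 2.2] Tz -0.039 T [ 0.075 -0.036 -0.039] w 10.2 gf 10.0 q6 -0.83
shift frac [ 0.1533  0.136  -0.0902] rows>= 2.2387099576028127 turn frac -0.0028
```

Emit:
apply_moves:
  targets:
    - [[0, 0, 0, 0], [0, 0, 0, 0], [0, 0, 0, 0], [0, 0, -0.03, 0], [0, 0, -0.032, 0], [0, 0, -0.03, 0], [0.0307, 0.0272, 0, 0], [0.0307, 0.0272, 0, 0], [0.0307, 0.0272, 0, 0], [0.0307, 0.0272, 0, 0]]
  jaw: 0.3

```text
time_s: 16.82
tool_pos: [0.5513, 0.0772, 0.1518]
eef_rot: [1.12, 2.934, 0.001]
force: [0.7, 0.6, -1.0]
grip_width: 0.0319
grip_force: 0.0
```

Emit:
apply_moves:
  targets:
    - [[0.0307, 0.0272, 0, 0], [0, 0, 0, 0], [0, 0, 0, 0], [0, 0, 0, 0], [0, 0, 0, 0]]

```text
time_s: 17.23
tool_pos: [0.5494, 0.0922, 0.1509]
eef_rot: [1.121, 2.934, -0.0]
force: [-0.2, 0.5, 0.5]
grip_width: 0.0321
grip_force: 0.0
```

```bash
python3 h.py 0 113.3 48.8;  python3 a2.py scene v2 225 145
```

```text
t 17.23 tcp [549.4  92.2 150.9] yaw 48.2 tilt -1.000 F [-0.2  0.5  0.5] Tz 0.004 T [-0.039  0.022  0.004] w 32.1 gf 0.0 q6 -0.68
shift frac [0.0015 0.001  0.094 ] rows>= 0.940225397592795 turn frac -0.0034
```

View pics/v2.png

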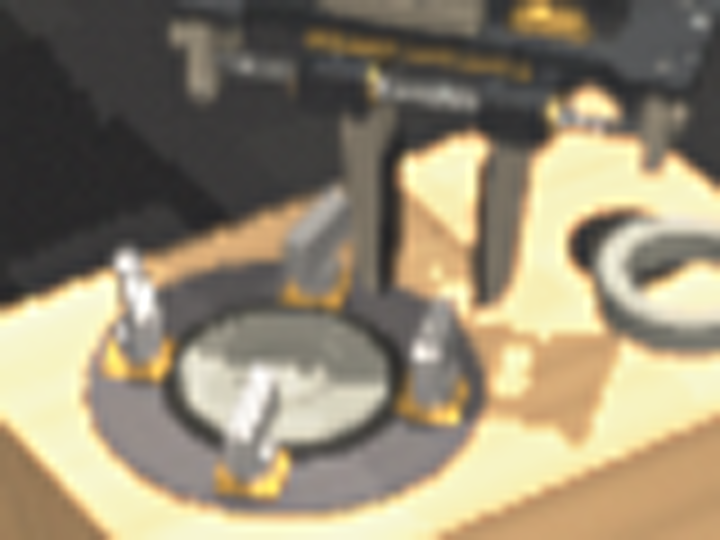

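The picture shows all four bars turned and the flanges still square, with the gripper poised above screw 0 (435,350). Now the second pass, with a gentler 8 N grip that itself limits the torque.

Emit:
apply_moves:
  targets:
    - [[0.0015, 0.001, 0.03, -0.003], [0, 0, 0.03, 0], [0, 0, 0.028, 0], [0, 0, 0.006, 0], [0, 0, 0, 0], [0, 0, 0, 0], [0, 0, 0, 0]]

```text
time_s: 17.87
tool_pos: [0.5492, 0.0936, 0.1131]
eef_rot: [1.107, 2.94, 0.0]
force: [-0.7, -0.0, 0.2]
grip_width: 0.0326
grip_force: 0.0
```

Emit:
apply_moves:
  targets:
    - [[0, 0, 0, 0], [0, 0, 0, 0], [0, 0, 0, 0], [0, 0, 0, 0]]
  jaw: 1
  force: 8

```text
time_s: 18.2
tool_pos: [0.5488, 0.0934, 0.1132]
eef_rot: [1.106, 2.94, -0.001]
force: [-1.0, -1.6, 3.8]
grip_width: 0.0101
grip_force: 8.0
```

Emit:
apply_moves:
  targets:
    - [[0, 0, 0.0002, 0.02], [0, 0, 0.0002, 0.02], [0, 0, 0.0001, 0.02], [0, 0, 0, 0], [0, 0, 0, 0]]

```text
time_s: 18.62
tool_pos: [0.5489, 0.0935, 0.113]
eef_rot: [1.376, 2.824, -0.0]
force: [-1.4, -1.5, 4.5]
grip_width: 0.0102
grip_force: 8.0
```

```bash
python3 h.py 0 113.3 48.8
```

```text
t 18.62 tcp [548.9  93.5 113. ] yaw 38.1 tilt -1.000 F [-1.4 -1.5  4.5] Tz -0.066 T [-0.404  0.261 -0.066] w 10.2 gf 8.0 q6 -0.50
shift frac [-0.0015 -0.0003 -0.0007] rows>= 0.016962230779261084 turn frac -0.0597
```

```bash
sed -i 's/ q6 %.2f"/ q6 %.2f e6 %.3f"/; s/o\[.qpos.\]\[5\])/o["qpos"][5],o["joint_efforts"][5])/' h.py; python3 h.py
```

```text
t 18.62 tcp [548.9  93.5 113. ] yaw 38.1 tilt -1.000 F [-1.4 -1.5  4.5] Tz -0.066 T [-0.404  0.261 -0.066] w 10.2 gf 8.0 q6 -0.50 e6 0.291
```

Emit:
apply_moves:
  targets:
    - [[0, 0, 0.0001, 0.02], [0, 0, 0.0001, 0.02], [0, 0, 0, 0], [0, 0, 0, 0]]

```text
time_s: 18.95
tool_pos: [0.549, 0.0935, 0.1129]
eef_rot: [1.548, 2.733, -0.0]
force: [-1.2, -2.9, 4.8]
grip_width: 0.0101
grip_force: 8.0
```

```bash
python3 h.py
```

```text
t 18.95 tcp [549.   93.5 112.9] yaw 30.9 tilt -1.000 F [-1.2 -2.9  4.8] Tz -0.089 T [-0.466  0.274 -0.089] w 10.1 gf 8.0 q6 -0.37 e6 0.263
```

Emit:
apply_moves:
  targets:
    - [[0, 0, 0.0001, 0.012], [0, 0, 0.0001, 0.012], [0, 0, 0, 0]]

```text
time_s: 19.2
tool_pos: [0.549, 0.0935, 0.1128]
eef_rot: [1.653, 2.671, -0.0]
force: [-1.2, -1.3, 4.1]
grip_width: 0.0101
grip_force: 8.0
```

```bash
python3 h.py
```

```text
t 19.20 tcp [549.   93.5 112.8] yaw 26.5 tilt -1.000 F [-1.2 -1.3  4.1] Tz -0.012 T [-0.483  0.365 -0.012] w 10.1 gf 8.0 q6 -0.30 e6 0.700
```

Emit:
apply_moves:
  targets:
    - [[0, 0, 0.0001, 0.012], [0, 0, 0.0001, 0.012], [0, 0, 0, 0]]

```text
time_s: 19.45
tool_pos: [0.549, 0.0935, 0.1127]
eef_rot: [1.752, 2.608, -0.0]
force: [-1.5, -1.7, 5.9]
grip_width: 0.0103
grip_force: 8.2
```

```bash
python3 h.py
```

```text
t 19.45 tcp [549.   93.5 112.7] yaw 22.2 tilt -1.000 F [-1.5 -1.7  5.9] Tz 0.262 T [-0.505  0.334  0.262] w 10.3 gf 8.2 q6 -0.22 e6 0.858
```

Emit:
apply_moves:
  targets:
    - [[0, 0, 0.0001, 0.012], [0, 0, 0.0001, 0.012], [0, 0, 0, 0]]

```text
time_s: 19.7
tool_pos: [0.5491, 0.0934, 0.1126]
eef_rot: [1.848, 2.54, -0.0]
force: [-1.8, -2.9, 5.7]
grip_width: 0.0115
grip_force: 8.8
```

```bash
python3 h.py
```

```text
t 19.70 tcp [549.1  93.4 112.6] yaw 17.9 tilt -1.000 F [-1.8 -2.9  5.7] Tz 0.251 T [-0.52   0.248  0.251] w 11.5 gf 8.8 q6 -0.15 e6 0.895
```

Screw 0 is home: torque jumped to 0.26 N m and the jaws are being pried open. Releasing it and moving to screw 2.

```bash
python3 h.py 2 150 76.6
```

```text
t 19.70 tcp [549.1  93.4 112.6] yaw 17.9 tilt -1.000 F [-1.8 -2.9  5.7] Tz 0.251 T [-0.52   0.248  0.251] w 11.5 gf 8.8 q6 -0.15 e6 0.895
shift frac [-0.163  -0.2416 -0.0934] rows>= 3.0602835647985347 turn frac -0.3261
```

Emit:
apply_moves:
  targets:
    - [[0, 0, 0, 0], [0, 0, 0, 0], [0, 0, 0, 0], [0, 0, -0.03, 0], [0, 0, -0.033, 0], [0, 0, -0.03, 0], [-0.0272, -0.0403, 0, 0], [-0.0272, -0.0403, 0, 0], [-0.0272, -0.0403, 0, 0], [-0.0272, -0.0403, 0, 0]]
  jaw: 0.3

```text
time_s: 20.53
tool_pos: [0.5007, 0.0321, 0.1506]
eef_rot: [1.85, 2.538, 0.001]
force: [-0.0, -0.7, 1.2]
grip_width: 0.0322
grip_force: 0.0
```

Emit:
apply_moves:
  targets:
    - [[-0.0272, -0.0403, 0, 0], [-0.0272, -0.0403, 0, 0], [0, 0, 0, -0.0362], [0, 0, 0, -0.0362], [0, 0, 0, -0.0362], [0, 0, 0, -0.0362], [0, 0, 0, -0.0362], [0, 0, 0, -0.0362], [0, 0, 0, -0.0362], [0, 0, 0, -0.0362]]

```text
time_s: 21.37
tool_pos: [0.4772, 0.002, 0.1506]
eef_rot: [0.538, 3.094, 0.0]
force: [-0.3, 0.9, 0.1]
grip_width: 0.0323
grip_force: 0.0
```

Emit:
apply_moves:
  targets:
    - [[0, 0, 0, -0.0362], [0, 0, 0, 0], [0, 0, 0, 0], [0, 0, 0, 0]]

```text
time_s: 21.7
tool_pos: [0.477, 0.0019, 0.1501]
eef_rot: [0.376, 3.118, 0.0]
force: [1.2, 0.3, -0.3]
grip_width: 0.032
grip_force: 0.0
```

```bash
python3 h.py 2 113.3 76.6
```

```text
t 21.70 tcp [477.    1.9 150.1] yaw 76.2 tilt -1.000 F [ 1.2  0.3 -0.3] Tz -0.017 T [ 0.015  0.014 -0.017] w 32.0 gf 0.0 q6 -1.33 e6 -0.068
shift frac [-0.0005 -0.0005  0.092 ] rows>= 0.9203577079194514 turn frac -0.0020
```

Emit:
apply_moves:
  targets:
    - [[0, 0, 0.03, -0.002], [0, 0, 0.03, 0], [0, 0, 0.026, 0], [0, 0, 0.006, 0], [0, 0, 0, 0], [0, 0, 0, 0], [0, 0, 0, 0]]

```text
time_s: 22.28
tool_pos: [0.4772, 0.0019, 0.1133]
eef_rot: [0.362, 3.12, 0.0]
force: [0.3, 0.4, -0.4]
grip_width: 0.032
grip_force: 0.0
```

Emit:
apply_moves:
  targets:
    - [[0, 0, 0, 0], [0, 0, 0, 0], [0, 0, 0, 0], [0, 0, 0, 0]]
  jaw: 1
  force: 7

```text
time_s: 22.62
tool_pos: [0.477, 0.002, 0.1131]
eef_rot: [0.362, 3.12, 0.0]
force: [0.8, 0.8, -0.1]
grip_width: 0.0103
grip_force: 7.0
```

Emit:
apply_moves:
  targets:
    - [[0, 0, 0.0002, 0.02], [0, 0, 0.0002, 0.02], [0, 0, 0.0001, 0.02], [0, 0, 0, 0], [0, 0, 0, 0]]

```text
time_s: 23.03
tool_pos: [0.477, 0.002, 0.1128]
eef_rot: [0.651, 3.073, 0.0]
force: [0.4, 1.5, 1.4]
grip_width: 0.0098
grip_force: 7.0
```

```bash
python3 h.py
```

```text
t 23.03 tcp [477.    2.  112.8] yaw 66.1 tilt -1.000 F [0.4 1.5 1.4] Tz -0.025 T [ 0.16  -0.027 -0.025] w 9.8 gf 7.0 q6 -1.15 e6 0.295
```

Emit:
apply_moves:
  targets:
    - [[0, 0, 0.0001, 0.012], [0, 0, 0.0001, 0.012], [0, 0, 0, 0]]

```text
time_s: 23.28
tool_pos: [0.4771, 0.002, 0.1127]
eef_rot: [0.768, 3.046, 0.0]
force: [-1.1, 0.5, 3.2]
grip_width: 0.01
grip_force: 7.0
```

```bash
python3 h.py
```

```text
t 23.28 tcp [477.1   2.  112.7] yaw 61.7 tilt -1.000 F [-1.1  0.5  3.2] Tz 0.007 T [0.248 0.037 0.007] w 10.0 gf 7.0 q6 -1.08 e6 0.694
```

Emit:
apply_moves:
  targets:
    - [[0, 0, 0.0001, 0.012], [0, 0, 0.0001, 0.012], [0, 0, 0, 0]]

```text
time_s: 23.53
tool_pos: [0.477, 0.002, 0.1127]
eef_rot: [0.882, 3.015, 0.0]
force: [0.4, 1.2, 4.5]
grip_width: 0.0097
grip_force: 7.0
```

```bash
python3 h.py
```

```text
t 23.53 tcp [477.    2.  112.7] yaw 57.4 tilt -1.000 F [0.4 1.2 4.5] Tz 0.014 T [0.33  0.023 0.014] w 9.7 gf 7.0 q6 -1.00 e6 0.698
```

Emit:
apply_moves:
  targets:
    - [[0, 0, 0.0001, 0.012], [0, 0, 0.0001, 0.012], [0, 0, 0, 0]]

```text
time_s: 23.78
tool_pos: [0.4771, 0.002, 0.1126]
eef_rot: [0.994, 2.98, 0.001]
force: [0.7, 2.0, 3.2]
grip_width: 0.0097
grip_force: 7.0
```

```bash
python3 h.py
```

```text
t 23.78 tcp [477.1   2.  112.6] yaw 53.1 tilt -1.000 F [0.7 2.  3.2] Tz 0.001 T [0.399 0.015 0.001] w 9.7 gf 7.0 q6 -0.93 e6 0.700
```

Emit:
apply_moves:
  targets:
    - [[0, 0, 0.0001, 0.012], [0, 0, 0.0001, 0.012], [0, 0, 0, 0]]

```text
time_s: 24.03
tool_pos: [0.477, 0.002, 0.1125]
eef_rot: [1.105, 2.94, 0.001]
force: [0.3, 1.6, 3.9]
grip_width: 0.0098
grip_force: 7.0
```

```bash
python3 h.py
```

```text
t 24.03 tcp [477.    2.  112.5] yaw 48.8 tilt -1.000 F [0.3 1.6 3.9] Tz 0.010 T [0.399 0.005 0.01 ] w 9.8 gf 7.0 q6 -0.85 e6 0.701
```

Emit:
apply_moves:
  targets:
    - [[0, 0, 0.0001, 0.012], [0, 0, 0.0001, 0.012], [0, 0, 0, 0]]

```text
time_s: 24.28
tool_pos: [0.4771, 0.002, 0.1124]
eef_rot: [1.215, 2.897, 0.001]
force: [-0.2, 2.8, 4.4]
grip_width: 0.0099
grip_force: 7.0
```

```bash
python3 h.py
```

```text
t 24.28 tcp [477.1   2.  112.4] yaw 44.5 tilt -1.000 F [-0.2  2.8  4.4] Tz -0.053 T [ 0.523 -0.022 -0.053] w 9.9 gf 7.0 q6 -0.78 e6 0.702
```

Screw 2 still turns freely at 1.31 rad total, so I'll continue.

Emit:
apply_moves:
  targets:
    - [[0, 0, 0.0001, 0.012], [0, 0, 0.0001, 0.012], [0, 0, 0, 0]]

```text
time_s: 24.53
tool_pos: [0.4771, 0.0021, 0.1123]
eef_rot: [1.323, 2.849, 0.001]
force: [0.3, 2.3, 5.1]
grip_width: 0.01
grip_force: 7.0
```

```bash
python3 h.py
```

```text
t 24.53 tcp [477.1   2.1 112.3] yaw 40.2 tilt -1.000 F [0.3 2.3 5.1] Tz 0.001 T [ 0.56  -0.031  0.001] w 10.0 gf 7.0 q6 -0.70 e6 0.703
```

Emit:
apply_moves:
  targets:
    - [[0, 0, 0.0001, 0.012], [0, 0, 0.0001, 0.012], [0, 0, 0, 0]]

```text
time_s: 24.78
tool_pos: [0.4771, 0.002, 0.1122]
eef_rot: [1.429, 2.797, 0.001]
force: [-0.3, 2.0, 5.1]
grip_width: 0.0099
grip_force: 7.0
```

```bash
python3 h.py
```

```text
t 24.78 tcp [477.1   2.  112.2] yaw 35.9 tilt -1.000 F [-0.3  2.   5.1] Tz 0.081 T [ 0.54  -0.022  0.081] w 9.9 gf 7.0 q6 -0.63 e6 0.775
```

Emit:
apply_moves:
  targets:
    - [[0, 0, 0, 0.01], [0, 0, 0, 0.01], [0, 0, 0, 0]]

```text
time_s: 25.03
tool_pos: [0.4771, 0.002, 0.1122]
eef_rot: [1.516, 2.751, 0.0]
force: [0.7, 2.7, 5.0]
grip_width: 0.0112
grip_force: 7.4
```

```bash
python3 h.py; python3 h.py 1 150 33.5
```

```text
t 25.03 tcp [477.1   2.  112.2] yaw 32.3 tilt -1.000 F [0.7 2.7 5. ] Tz 0.140 T [ 0.458 -0.133  0.14 ] w 11.2 gf 7.4 q6 -0.56 e6 0.770
t 25.03 tcp [477.1   2.  112.2] yaw 32.3 tilt -1.000 F [0.7 2.7 5. ] Tz 0.140 T [ 0.458 -0.133  0.14 ] w 11.2 gf 7.4 q6 -0.56 e6 0.770
shift frac [ 0.1845  0.0882 -0.0945] rows>= 2.2529582302933235 turn frac -0.0067
```

Emit:
apply_moves:
  targets:
    - [[0, 0, 0, 0.0], [0, 0, 0, 0.0], [0, 0, 0, 0]]
  force: 8

```text
time_s: 25.28
tool_pos: [0.477, 0.0019, 0.1122]
eef_rot: [1.517, 2.751, 0.0]
force: [0.8, 2.7, 4.6]
grip_width: 0.0107
grip_force: 8.4
```

```bash
python3 h.py
```

```text
t 25.28 tcp [477.    1.9 112.2] yaw 32.3 tilt -1.000 F [0.8 2.7 4.6] Tz 0.169 T [ 0.605 -0.085  0.169] w 10.7 gf 8.4 q6 -0.56 e6 0.169
```

Screw 2 is home: 0.17 N m with the bar no longer following. On to screw 1.

Emit:
apply_moves:
  targets:
    - [[0, 0, 0, 0], [0, 0, 0, 0], [0, 0, 0, 0], [0, 0, -0.03, 0], [0, 0, -0.034, 0], [0, 0, -0.03, 0], [0.0369, 0.0176, 0, 0], [0.0369, 0.0176, 0, 0], [0.0369, 0.0176, 0, 0], [0.0369, 0.0176, 0, 0]]
  jaw: 0.3

```text
time_s: 26.12
tool_pos: [0.4687, 0.0672, 0.1494]
eef_rot: [-1.519, -2.749, 0.001]
force: [-0.3, 0.5, 0.1]
grip_width: 0.032
grip_force: 0.0
```

Emit:
apply_moves:
  targets:
    - [[0.0369, 0.0176, 0, 0], [0, 0, 0, -0.0067], [0, 0, 0, 0], [0, 0, 0, 0], [0, 0, 0, 0]]

```text
time_s: 26.53
tool_pos: [0.4672, 0.0824, 0.1495]
eef_rot: [-1.491, -2.765, 0.001]
force: [-0.5, 0.2, 0.6]
grip_width: 0.032
grip_force: 0.0
```

```bash
python3 h.py 1 113.3 33.5
```

```text
t 26.53 tcp [467.2  82.4 149.5] yaw 33.3 tilt -1.000 F [-0.5  0.2  0.6] Tz 0.015 T [-0.037  0.052  0.015] w 32.0 gf 0.0 q6 -0.41 e6 -0.029
shift frac [0.0014 0.0017 0.0905] rows>= 0.9056928993774985 turn frac -0.0009
```

Emit:
apply_moves:
  targets:
    - [[0.0014, 0.0017, 0.03, 0], [0, 0, 0.03, 0], [0, 0, 0.025, 0], [0, 0, 0.0055, 0], [0, 0, 0, 0], [0, 0, 0, 0], [0, 0, 0, 0]]

```text
time_s: 27.12
tool_pos: [0.468, 0.0839, 0.1139]
eef_rot: [1.49, 2.765, 0.001]
force: [-0.3, 0.5, -0.3]
grip_width: 0.0322
grip_force: 0.0
```

Emit:
apply_moves:
  targets:
    - [[0, 0, 0, 0], [0, 0, 0, 0], [0, 0, 0, 0], [0, 0, 0, 0]]
  jaw: 1
  force: 7.5

```text
time_s: 27.45
tool_pos: [0.4674, 0.0838, 0.1136]
eef_rot: [-1.49, -2.766, 0.001]
force: [-0.9, -1.4, 3.3]
grip_width: 0.0101
grip_force: 7.5
```

Emit:
apply_moves:
  targets:
    - [[0, 0, 0.0002, 0.02], [0, 0, 0.0002, 0.02], [0, 0, 0.0001, 0.02], [0, 0, 0, 0], [0, 0, 0, 0]]

```text
time_s: 27.87
tool_pos: [0.4675, 0.0839, 0.1134]
eef_rot: [-1.741, -2.615, 0.0]
force: [-1.4, -1.1, 4.2]
grip_width: 0.01
grip_force: 7.5
```

```bash
python3 h.py
```

```text
t 27.87 tcp [467.5  83.9 113.4] yaw 22.7 tilt -1.000 F [-1.4 -1.1  4.2] Tz -0.093 T [-0.252  0.319 -0.093] w 10.0 gf 7.5 q6 -0.22 e6 0.291
```

Emit:
apply_moves:
  targets:
    - [[0, 0, 0.0001, 0.012], [0, 0, 0.0001, 0.012], [0, 0, 0, 0]]

```text
time_s: 28.12
tool_pos: [0.4676, 0.0839, 0.1134]
eef_rot: [1.841, 2.546, -0.0]
force: [-1.1, -1.4, 4.5]
grip_width: 0.0098
grip_force: 7.5
```

```bash
python3 h.py
```

```text
t 28.12 tcp [467.6  83.9 113.4] yaw 18.3 tilt -1.000 F [-1.1 -1.4  4.5] Tz 0.040 T [-0.28   0.348  0.04 ] w 9.8 gf 7.5 q6 -0.14 e6 0.695
```

Emit:
apply_moves:
  targets:
    - [[0, 0, 0.0001, 0.012], [0, 0, 0.0001, 0.012], [0, 0, 0, 0]]

```text
time_s: 28.37
tool_pos: [0.4676, 0.0839, 0.1133]
eef_rot: [1.935, 2.475, -0.0]
force: [-1.7, -1.4, 4.3]
grip_width: 0.01
grip_force: 7.5
```

```bash
python3 h.py
```

```text
t 28.37 tcp [467.6  83.9 113.3] yaw 14.0 tilt -1.000 F [-1.7 -1.4  4.3] Tz -0.007 T [-0.297  0.341 -0.007] w 10.0 gf 7.5 q6 -0.07 e6 0.718
```

Emit:
apply_moves:
  targets:
    - [[0, 0, 0.0001, 0.012], [0, 0, 0.0001, 0.012], [0, 0, 0, 0]]

```text
time_s: 28.62
tool_pos: [0.4676, 0.0838, 0.1132]
eef_rot: [2.026, 2.401, -0.0]
force: [-1.7, -1.8, 4.4]
grip_width: 0.0109
grip_force: 7.9
```

```bash
python3 h.py
```

```text
t 28.62 tcp [467.6  83.8 113.2] yaw 9.7 tilt -1.000 F [-1.7 -1.8  4.4] Tz 0.219 T [-0.387  0.296  0.219] w 10.9 gf 7.9 q6 0.01 e6 0.850
```

Screw 1 is home (0.22 N m, jaws spreading). On to screw 3.

```bash
python3 h.py 3 150 48.3
```

```text
t 28.62 tcp [467.6  83.8 113.2] yaw 9.7 tilt -1.000 F [-1.7 -1.8  4.4] Tz 0.219 T [-0.387  0.296  0.219] w 10.9 gf 7.9 q6 0.01 e6 0.850
shift frac [-0.2169  0.1945 -0.0921] rows>= 3.055361338360111 turn frac -0.2145
```

Emit:
apply_moves:
  targets:
    - [[0, 0, 0, 0], [0, 0, 0, 0], [0, 0, 0, 0], [0, 0, -0.03, 0], [0, 0, -0.032, 0], [0, 0, -0.03, 0], [-0.0362, 0.0324, 0, 0], [-0.0362, 0.0324, 0, 0], [-0.0362, 0.0324, 0, 0], [-0.0362, 0.0324, 0, 0]]
  jaw: 0.3

```text
time_s: 29.45
tool_pos: [0.5291, 0.0351, 0.1499]
eef_rot: [2.026, 2.401, 0.001]
force: [0.4, -0.6, -0.3]
grip_width: 0.0325
grip_force: 0.0
```

Emit:
apply_moves:
  targets:
    - [[-0.0362, 0.0324, 0, 0], [-0.0362, 0.0324, 0, 0], [0, 0, 0, -0.0358], [0, 0, 0, -0.0358], [0, 0, 0, -0.0358], [0, 0, 0, -0.0358], [0, 0, 0, -0.0358], [0, 0, 0, -0.0355], [0, 0, 0, 0], [0, 0, 0, 0]]

```text
time_s: 30.28
tool_pos: [0.5587, 0.0113, 0.1497]
eef_rot: [-1.125, -2.933, -0.0]
force: [0.5, 0.1, 0.2]
grip_width: 0.0322
grip_force: 0.0
```

Emit:
apply_moves:
  targets:
    - [[0, 0, 0, 0], [0, 0, 0, 0]]

```text
time_s: 30.45
tool_pos: [0.5588, 0.0113, 0.1498]
eef_rot: [-1.124, -2.934, -0.0]
force: [-0.2, -0.6, -0.2]
grip_width: 0.0321
grip_force: 0.0
```

```bash
python3 h.py 3 113.3 48.3
```

```text
t 30.45 tcp [558.8  11.3 149.8] yaw 48.1 tilt -1.000 F [-0.2 -0.6 -0.2] Tz -0.022 T [-0.036 -0.031 -0.022] w 32.1 gf 0.0 q6 -0.82 e6 0.031
shift frac [-0.0001  0.0004  0.0911] rows>= 0.9114692383139218 turn frac -0.0012
```

Emit:
apply_moves:
  targets:
    - [[0, 0, 0.03, 0], [0, 0, 0.03, 0], [0, 0, 0.025, 0], [0, 0, 0.006, 0], [0, 0, 0, 0], [0, 0, 0, 0], [0, 0, 0, 0]]

```text
time_s: 31.03
tool_pos: [0.559, 0.0113, 0.1136]
eef_rot: [1.12, 2.935, 0.0]
force: [0.3, -0.3, 0.0]
grip_width: 0.0325
grip_force: 0.0
```

Emit:
apply_moves:
  targets:
    - [[0, 0, 0, 0], [0, 0, 0, 0], [0, 0, 0, 0], [0, 0, 0, 0]]
  jaw: 1
  force: 7.5

```text
time_s: 31.37
tool_pos: [0.559, 0.0113, 0.1137]
eef_rot: [1.12, 2.934, 0.001]
force: [0.2, 0.3, 0.3]
grip_width: 0.01
grip_force: 7.5
```

Emit:
apply_moves:
  targets:
    - [[0, 0, 0.0002, 0.02], [0, 0, 0.0002, 0.02], [0, 0, 0.0001, 0.02], [0, 0, 0, 0], [0, 0, 0, 0]]

```text
time_s: 31.78
tool_pos: [0.559, 0.0113, 0.1135]
eef_rot: [1.389, 2.817, 0.0]
force: [0.4, -0.1, 2.5]
grip_width: 0.0099
grip_force: 7.5
```

```bash
python3 h.py
```

```text
t 31.78 tcp [559.   11.3 113.5] yaw 37.5 tilt -1.000 F [ 0.4 -0.1  2.5] Tz -0.038 T [-0.067 -0.033 -0.038] w 9.9 gf 7.5 q6 -0.64 e6 0.294
```

Emit:
apply_moves:
  targets:
    - [[0, 0, 0.0001, 0.012], [0, 0, 0.0001, 0.012], [0, 0, 0, 0]]

```text
time_s: 32.03
tool_pos: [0.559, 0.0113, 0.1134]
eef_rot: [1.496, 2.762, 0.0]
force: [-0.5, 0.0, 1.8]
grip_width: 0.0101
grip_force: 7.5
```

```bash
python3 h.py
```

```text
t 32.03 tcp [559.   11.3 113.4] yaw 33.1 tilt -1.000 F [-0.5  0.   1.8] Tz 0.044 T [0.011 0.065 0.044] w 10.1 gf 7.5 q6 -0.56 e6 0.695
```

Emit:
apply_moves:
  targets:
    - [[0, 0, 0.0001, 0.012], [0, 0, 0.0001, 0.012], [0, 0, 0, 0]]

```text
time_s: 32.28
tool_pos: [0.559, 0.0113, 0.1133]
eef_rot: [1.598, 2.704, 0.0]
force: [-1.0, 0.7, 4.3]
grip_width: 0.0101
grip_force: 7.5
```

```bash
python3 h.py
```

```text
t 32.28 tcp [559.   11.3 113.3] yaw 28.8 tilt -1.000 F [-1.   0.7  4.3] Tz 0.019 T [-0.021  0.133  0.019] w 10.1 gf 7.5 q6 -0.49 e6 0.699
```

Emit:
apply_moves:
  targets:
    - [[0, 0, 0.0001, 0.012], [0, 0, 0.0001, 0.012], [0, 0, 0, 0]]

```text
time_s: 32.53
tool_pos: [0.559, 0.0112, 0.1132]
eef_rot: [1.698, 2.642, 0.0]
force: [0.4, 0.4, 4.4]
grip_width: 0.0105
grip_force: 7.8
```

```bash
python3 h.py
```

```text
t 32.53 tcp [559.   11.2 113.2] yaw 24.5 tilt -1.000 F [0.4 0.4 4.4] Tz 0.175 T [-0.098  0.168  0.175] w 10.5 gf 7.8 q6 -0.41 e6 0.891
```

Screw 3 is home (0.175 N m, joint effort up). I'll release, lift clear, and check with a picture.

Emit:
apply_moves:
  targets:
    - [[0, 0, 0, 0], [0, 0, 0, 0], [0, 0, 0, 0], [0, 0, -0.03, 0], [0, 0, -0.05, 0], [0, 0, -0.06, 0], [0, 0, -0.06, 0], [0, 0, -0.05, 0], [-0.05, -0.023, 0, 0], [-0.05, -0.023, 0, 0]]
  jaw: 0.3

```text
time_s: 33.37
tool_pos: [0.5596, -0.0326, 0.2156]
eef_rot: [1.695, 2.641, 0.003]
force: [0.6, 0.3, -0.4]
grip_width: 0.0316
grip_force: 0.0
```

Emit:
apply_moves:
  targets:
    - [[-0.055, -0.025, 0, 0], [-0.055, -0.025, 0, 0], [-0.055, -0.025, 0, 0], [-0.055, -0.025, 0, 0], [-0.055, -0.025, 0, 0], [-0.055, -0.025, 0, 0], [-0.05, -0.023, 0, 0], [0, 0, 0, 0], [0, 0, 0, 0], [0, 0, 0, 0]]

```text
time_s: 34.2
tool_pos: [0.5584, -0.1993, 0.2133]
eef_rot: [-1.701, -2.641, -0.001]
force: [0.2, 0.4, -0.2]
grip_width: 0.0321
grip_force: 0.0
```

```bash
cat > c.py <<'E'
from bench import imaging
import numpy as np, cv2
from m import ray, blobs
p,d=imaging.snapshot("top"); q,_=imaging.snapshot("scene")
im=[cv2.resize(p[165:225,205:285,::-1],None,fx=5,fy=7,interpolation=cv2.INTER_CUBIC),cv2.resize(q[145:205,225:305,::-1],None,fx=5,fy=7,interpolation=cv2.INTER_CUBIC)]
cv2.imwrite("pics/v3.png",np.hstack(im))
for b in blobs(p,(215,170,275,225)):
    w=ray("top",b,0.131)[:,:2]*1000; r=cv2.minAreaRect(w.astype(np.float32)); bx=cv2.boxPoints(r); e=max(bx[1]-bx[0],bx[2]-bx[1],key=np.linalg.norm)
    print(w.mean(0).round(1),"bar ang",round(float(np.degrees(np.arctan2(e[1],e[0]))%180),1))
E
python3 c.py; python3 h.py
```

```text
[558.1  11.4] bar ang 115.1
[549.   91.8] bar ang 115.1
[4.776e+02 4.000e-01] bar ang 126.3
[467.6  82.5] bar ang 101.3
t 34.30 tcp [ 558.5 -198.8  213.2] yaw 24.5 tilt -1.000 F [ 0.4 -0.3 -0.1] Tz 0.013 T [-0.098  0.055  0.013] w 32.3 gf 0.0 q6 -0.77 e6 0.002
```

View pics/v3.png

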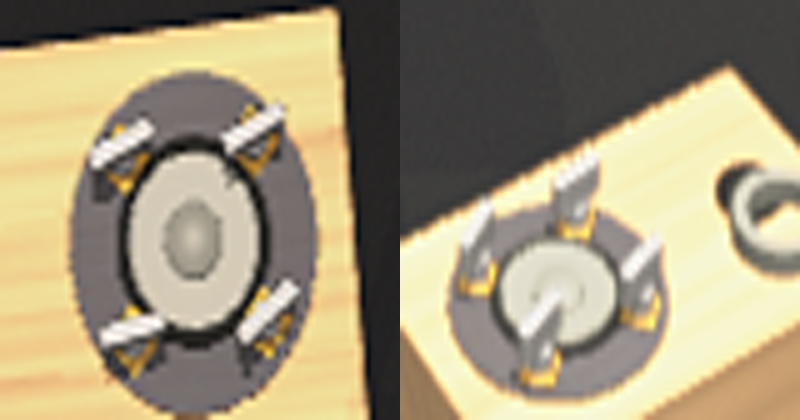

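The picture shows all four bars released at their felt stops, the flanges still square, and the cone and tape roll untouched. Handing in.

```bash
python3 -c "
from bench import ticket
print(ticket.sign_off())"
```

```text
the job is handed in; nothing more can be done
None
```

All four wing screws are tightened crosswise in two passes (0-2-1-3), each turned until I felt it come home (peak torque readings 0.17–0.26 N m, under the 0.30 limit), then released; the job is handed in at about 34 s, with no verdict returned.

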